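Line up the garnish tins by size for plating

ROBOT

A 6-joint arm with a two-finger parallel gripper is mounted at the origin on the work surface. World frame = base frame: x ahead of the robot, y to its left, z up, the work surface at z = 0. Lengths are in m, angles in degrees, forces in N, time in s.
With the tool pointing down it reaches from about 0.375 to 0.9 m from the base axis. Payload 3.1 kg.
Tool frame: the origin (TCP) lies on the front face of the gripper's body, between the roots of the fingers; the fingertips stand 70 mm ahead of it and the grasp point (between the pads) lies 51 mm ahead of it (bot.tip_extent is the distance from the TCP to the fingertips, in m); z points along the fingers, x is the direction in which the jaws open and shut, and the axes are right-handed (so a half turn about z gives the same grasp; the last joint's range is limited). The gripper opens to 87 mm and grips with 3 to 60 N. Pads are 19 mm wide; open, the fingers measure 117 mm over their backs; the gripper's body (75 mm by 190 mm) begins 51 mm behind the grasp point.
Start: joints at [-78.295, 30.224, 82.088, -0, 67.689, -10.227], TCP at [0.233, -0.58, 0.292] pointing down, gripper open.
Joint ranges: [-176.69, 176.69], [-43.24, 126.21], [12.49, 139.97], [-82, 262], [0, 151.66], [-163.58, 163.58]. Speed limits (degrees/s): [159.86, 159.86, 180, 180, 180, 180].

INTERFACE

Orientations are given as a 3x3 rotation matrix whose columns are the frame's x, y, z axes.
In Python, from rig import bot, viewer, ticket gives the robot as it stands. The module is installed in compiled form; this text tells all that it offers.
- The arm moves only by the tool arm_command, never from a script. Its argument "targets" is a list of rows, each an object with "rot": the turn, a rotation vector about the tool's x, y, z in degrees, a list of three; "offset": the shift along the tool's x, y, z in cm, a list of three; "gripper": the closure, from 0 (fully open) to 1 (shut). A call has 1 to 8 rows; each row is the pose to reach, as a shift and turn from the pose commanded when the call began, along the tool's axes at that moment; what a row does not reach only later rows make up. A row lasts 1/10 s, in which the tool goes at most 50 mm and 8.59 degrees, less where a joint would pass 70% of its speed; a pose out of reach is approached as far as the arm can. A call with a gripper value outside its range is refused whole. The fingers move at their own pace and stop on an object; the grip force is fixed at half the most. Time passes only in rows, so rows that repeat a pose let the fingers close. It gives the time, the measured TCP pose, the force and the opening at its end, in the units of the state.
- bot.read_state(): the state, without advancing time (a new reading comes with each control period).
- viewer.capture(name): name is "scene" or "top"; returns a dict with "frame" (384x512x3 uint8, red, green, blue), "fx", "fy", "cx", "cy" (pixels), "D" ([k1, k2, p1, p2, k3] as OpenCV has them; the pictures are not rectified), "view" (4x4, takes a point from world to camera coordinates). Camera axes: x right, y down, z forward; pixel columns grow to the right and rows downward; lengths in m; the calibration is good to about 2 mm. A picture is of the moment at which its call begins. There is no depth.
- ticket.hand_in(): hands the job in, once; it reports no verdict.
The state is a dict: "time_s": time; "joint_positions": joint angles; "qvel": joint speeds; "tau": joint torques, N m; "position": TCP position; "tcp_rot": TCP orientation; "force": force on the tool from outside, world axes, zero at the start; "moment": the same for the moment, N m; "opening": opening from 0.0 (shut) to 1.0 (fully open).
Only numpy, scipy, OpenCV 4.12 (cv2) and the standard library are available. Lean on these libraries where they do the work, as an engineer would, in place of code of your own. Each camera call takes 0.05 s, during which the arm holds its last target. There are 200 camera calls.

TASK

Set the four garnish tins upright on the coasters of the plank in order of size, one centred on each coaster: the largest on the red coaster at one end, then smaller and smaller along the row, so that the smallest finishes on the blue coaster at the other end. Leave the black tart on the board undisturbed.

Things in the scene. Friction and masses are not known exactly. Their poses are not given: they have to be found in the camera images.
- black_tin (a point): Centre (half-way up, on the axis) of a closed upright round aluminium garnish tin with a black lid, the largest of the four: 58 mm in diameter, 68 mm high, z up its axis. Loose, rigid, plain cylinder to grip; it starts standing on the green chopping board, whose top is 12 mm above the work surface.
- orange_tin (a point): Centre (half-way up, on the axis) of a closed upright round aluminium garnish tin with an orange lid, the second largest of the four: 50 mm in diameter, 58 mm high, z up its axis. Loose, rigid, plain cylinder to grip; it starts standing on the green chopping board, whose top is 12 mm above the work surface.
- cream_tin (a point): Centre (half-way up, on the axis) of a closed upright round aluminium garnish tin with a pale cream lid, the second smallest of the four: 42 mm in diameter, 48 mm high, z up its axis. Loose, rigid, plain cylinder to grip; it starts standing on the green chopping board, whose top is 12 mm above the work surface.
- pink_tin (a point): Centre (half-way up, on the axis) of a closed upright round aluminium garnish tin with a pink lid, the smallest of the four: 34 mm in diameter, 38 mm high, z up its axis. Loose, rigid, plain cylinder to grip; it starts standing on the green chopping board, whose top is 12 mm above the work surface.
- red_top (a point): Centre of the top face of the red end coaster: always at one end of the row, either left or right; the row is counted from here. Flat disc 68 mm in diameter and 4 mm thick, fixed on a wooden plank (400 x 80 x 8 mm); its top is 12 mm above the work surface. The four coasters stand in one straight row, 105 mm from centre to centre; nothing stands on the plank at the start.
- blue_top (a point): Centre of the top face of the blue end coaster: always at the other end of the row from the red one. Flat disc 68 mm in diameter and 4 mm thick, fixed on a wooden plank (400 x 80 x 8 mm); its top is 12 mm above the work surface. The four coasters stand in one straight row, 105 mm from centre to centre; nothing stands on the plank at the start.
- yellow_top (a point): Centre of the top face of the yellow coaster, one of the two in the middle: next to the red one at some starts, next to the blue one at others. Flat disc 68 mm in diameter and 4 mm thick, fixed on a wooden plank (400 x 80 x 8 mm); its top is 12 mm above the work surface. The four coasters stand in one straight row, 105 mm from centre to centre; nothing stands on the plank at the start.
- white_top (a point): Centre of the top face of the white coaster, one of the two in the middle: next to the red one at some starts, next to the blue one at others. Flat disc 68 mm in diameter and 4 mm thick, fixed on a wooden plank (400 x 80 x 8 mm); its top is 12 mm above the work surface. The four coasters stand in one straight row, 105 mm from centre to centre; nothing stands on the plank at the start.
- tart_mid (a point): Centre (half-way up) of a black charcoal tart with cream dots, 66 mm across with its scalloped rim, about 20 mm high, loose on the green board in line with the tins. Not to be moved.

How it is judged:
By the outcome, as a careful person would: the job done as asked, in the order asked, and still so for the second after the job is handed in, with the robot touching nothing.
It also fails if it takes over 102 s, if anything falls off the work surface, if the arm or the gripper's body presses on something with over 40 N, if the wrist force passes 120 N, or if a joint passes its speed limit or range.

## Working session

There is one attempt and no reset: what is moved stays moved. The work goes in short steps, Python scripts to look and compute and a tool call to move; the robot and the scene stay as the last step left them, time stands still between calls to the robot, and variables do not carry over. Pictures are saved under pics/ and viewed, about 12 in all and at most 16, crops included, and the job is handed in when it is done.

Besides the shell and the picture viewer there is one more tool, called after ">>>" in YAML: its name, and indented under it one key for each argument. arm_command: Moves the arm, as the interface text tells. Its arguments: {"type":"object","properties":{"targets":{"type":"array"}},"required":["targets"]}

```bash
mkdir -p pics; python3 - <<'E'
from rig import bot,viewer
import cv2,pickle
s=bot.read_state(); print(s['time_s'],s['position'],s['tcp_rot'],s['opening'])
for n in('scene','top'):
    c=viewer.capture(n); pickle.dump(c,open(n+'.pkl','wb')); cv2.imwrite(f'pics/{n}0.png',c['frame'][...,::-1]); print(c['view'],c['D'],c['fx'])
E
```

```text
0.0 [ 0.23335717 -0.57917163  0.29127394] [[ 3.73557023e-01 -9.27607108e-01 -4.51958661e-04]
 [-9.27604877e-01 -3.73557130e-01  2.06461728e-03]
 [-2.08398605e-03 -3.52013228e-04 -9.99997767e-01]] 1.001836301752968
[[-0.03315638  0.99934607 -0.01442501  0.00369515]
 [ 0.80529048  0.0181641  -0.59260216 -0.37967948]
 [-0.59195262 -0.03126487 -0.80536613  1.51877215]
 [ 0.          0.          0.          1.        ]] [-0.0171312  0.         0.         0.         0.       ] 463.0573478646698
[[ 0.00873237 -0.99957177  0.02792876 -0.01369289]
 [-0.99504547 -0.01145223 -0.09875913  0.54233943]
 [ 0.09903669 -0.02692798 -0.99471937  0.8173578 ]
 [ 0.          0.          0.          1.        ]] [-0.07112633  0.          0.          0.          0.        ] 397.9293209404701
```

View pics/top0.png

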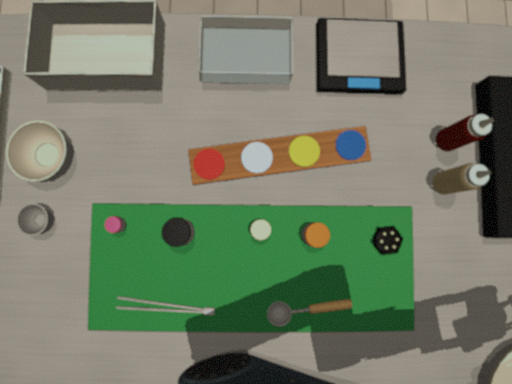

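View pics/scene0.png

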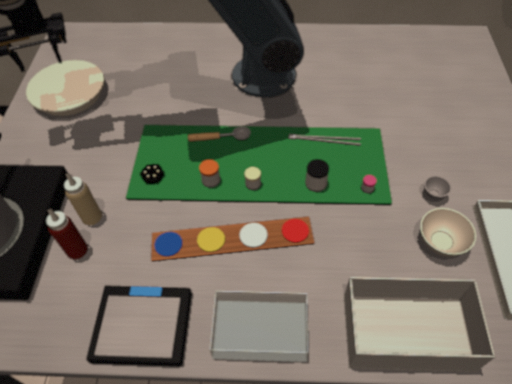

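The top view shows, as (column, row):
- **Coasters:** red (208,163), white (257,157), yellow (305,151), blue (351,145).
- **Tins:** pink (114,225), black (177,232), cream (261,230), orange (317,235).
- **Tart:** (387,240).

The scene view shows the same order.

```bash
cat > h.py <<'E'
import cv2,numpy as np
def blob(c,seed,tol=28):
    im=cv2.cvtColor(c['frame'],cv2.COLOR_RGB2BGR); m=np.zeros((386,514),np.uint8)
    cv2.floodFill(im,m,seed,0,(tol,)*3,(tol,)*3,4|cv2.FLOODFILL_MASK_ONLY|cv2.FLOODFILL_FIXED_RANGE|(255<<8))
    k=max(cv2.findContours(m[1:-1,1:-1],cv2.RETR_EXTERNAL,cv2.CHAIN_APPROX_NONE)[0],key=cv2.contourArea)
    h=cv2.convexHull(k); M=cv2.moments(h); return (M['m10']/M['m00'],M['m01']/M['m00']),2*np.sqrt(M['m00']/np.pi)
def ray(c,uv,z):
    K=np.array([[c['fx'],0,c['cx']],[0,c['fy'],c['cy']],[0,0,1]])
    p=cv2.undistortPoints(np.array([[uv]],float),K,np.array(c['D']))[0,0]
    R,t=c['view'][:3,:3],c['view'][:3,3]; o=-R.T@t; d=R.T@np.array([*p,1]); s=(z-o[2])/d[2]
    return (o+s*d), s/c['fx']
T={'red':((208,163),.012),'white':((257,157),.012),'yellow':((305,151),.012),'blue':((351,145),.012),
'pink':((114,225),.05),'black':((177,232),.08),'cream':((261,230),.06),'orange':((317,235),.07),'tart':((384,240),.032)}
S={'red':((295,231),.012),'white':((253,235),.012),'yellow':((210,239),.012),'blue':((168,244),.012),
'pink':((370,181),.05),'black':((317,168),.08),'cream':((253,173),.06),'orange':((208,167),.07)}
E
python3 - <<'E'
from h import *; import pickle
for n,D in(('top',T),('scene',S)):
    c=pickle.load(open(n+'.pkl','rb'))
    for k,(s,z) in D.items():
        uv,d=blob(c,s); p,m=ray(c,uv,z); print(n,k,np.round(uv,1),np.round(p,4),'diam mm',round(d*m*1000,1))
E
```

```text
top red [208.7 163.5] [0.5976 0.0974 0.012 ] diam mm 67.8
top white [256.6 157. ] [ 0.6132 -0.0064  0.012 ] diam mm 64.9
top yellow [304.  150.6] [ 0.6289 -0.1102  0.012 ] diam mm 65.3
top blue [350.2 144.8] [ 0.6437 -0.2129  0.012 ] diam mm 62.0
top pink [112.2 224. ] [0.4641 0.2889 0.05  ] diam mm 29.5
top black [176.6 231.7] [0.4504 0.151  0.08  ] diam mm 56.0
top cream [260.5 229.3] [ 0.4567 -0.0143  0.06  ] diam mm 38.3
top orange [317.3 234.5] [ 0.4471 -0.1279  0.07  ] diam mm 46.5
top tart [387.2 239.9] [ 0.436  -0.2844  0.032 ] diam mm 58.3
scene red [294.9 229.7] [0.599  0.0983 0.012 ] diam mm 60.3
scene white [253.  234.2] [ 0.6145 -0.0053  0.012 ] diam mm 59.1
scene yellow [210.4 238.5] [ 0.6295 -0.1098  0.012 ] diam mm 60.5
scene blue [168.  243.9] [ 0.6471 -0.2123  0.012 ] diam mm 57.8
scene pink [369.4 179.6] [0.4665 0.2899 0.05  ] diam mm 24.8
scene black [317.4 168.6] [0.4575 0.154  0.08  ] diam mm 48.4
scene cream [252.2 172.7] [ 0.4583 -0.0128  0.06  ] diam mm 30.9
scene orange [208.4 166.5] [ 0.4484 -0.1268  0.07  ] diam mm 38.5
```

>>> arm_command:
  targets:
    - {"rot": [0,0,-8.5],"offset": [-3.1,-3.5,0],"gripper": 0}
    - {"rot": [0,0,-17],"offset": [-6.2,-7,0],"gripper": 0}
    - {"rot": [0,0,-25.5],"offset": [-9.4,-10.5,0],"gripper": 0}
    - {"rot": [0,0,-34],"offset": [-12.5,-14,0],"gripper": 0}
    - {"rot": [0,0,-42.5],"offset": [-15.6,-17.5,0],"gripper": 0}
    - {"rot": [0,0,-51],"offset": [-18.8,-21,0],"gripper": 0}
    - {"rot": [0,0,-59.5],"offset": [-21.9,-24.5,0],"gripper": 0}
    - {"rot": [0,0,-68],"offset": [-25,-28,0],"gripper": 0}

```text
time_s: 0.9
position: [0.4002, -0.2414, 0.2921]
tcp_rot: [[1.0, 0.004, -0.0], [0.004, -1.0, 0.0], [-0.0, -0.0, -1.0]]
force: [0.6, -0.0, 0.5]
opening: 0.999
```

>>> arm_command:
  targets:
    - {"rot": [0,0,0],"offset": [0.6,-4.5,0],"gripper": 0}
    - {"rot": [0,0,0],"offset": [1.4,-9.4,0],"gripper": 0}
    - {"rot": [0,0,0],"offset": [2.1,-14.3,1],"gripper": 0}
    - {"rot": [0,0,0],"offset": [2.8,-19.2,2],"gripper": 0}
    - {"rot": [0,0,0],"offset": [3.5,-24.1,3],"gripper": 0}
    - {"rot": [0,0,0],"offset": [4.2,-29,4],"gripper": 0}
    - {"rot": [0,0,0],"offset": [4.9,-34,5],"gripper": 0}
    - {"rot": [0,0,0],"offset": [5.2,-38.9,6],"gripper": 0}

```text
time_s: 1.7
position: [0.4524, 0.1443, 0.2325]
tcp_rot: [[1.0, -0.001, 0.001], [-0.001, -1.0, -0.0], [0.001, 0.0, -1.0]]
force: [1.2, -1.1, 0.5]
opening: 1.003
```

```bash
python3 - <<'E'
from rig import bot,viewer
import cv2
print(bot.read_state()['position'])
c=viewer.capture('scene'); cv2.imwrite('pics/s1.png',cv2.resize(c['frame'][60:280,130:430,::-1],None,fx=2.5,fy=2.5))
E
```

```text
[0.45240556 0.14427546 0.23253094]
```

View pics/s1.png

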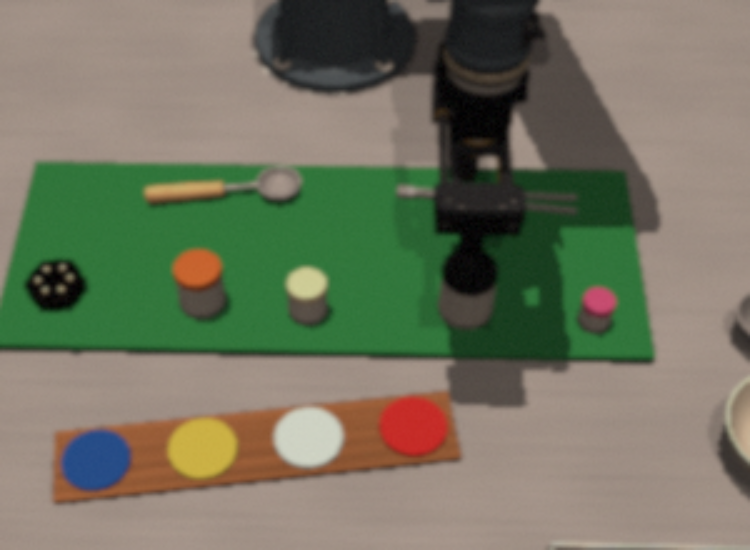

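The picture shows the open gripper over the black tin (470,270 in the crop), with nothing disturbed. Next I descend and grip.

>>> arm_command:
  targets:
    - {"rot": [0,0,0],"offset": [0,-0.5,1.5],"gripper": 0}
    - {"rot": [0,0,0],"offset": [0,-0.5,4],"gripper": 0}
    - {"rot": [0,0,0],"offset": [0,-0.5,6.5],"gripper": 0}
    - {"rot": [0,0,0],"offset": [0,-0.5,9],"gripper": 0}
    - {"rot": [0,0,0],"offset": [0,-0.5,11],"gripper": 0}
    - {"rot": [0,0,0],"offset": [0,-0.5,12.7],"gripper": 0}
    - {"rot": [0,0,0],"offset": [0,-0.5,13.5],"gripper": 0}
    - {"rot": [0,0,0],"offset": [0,-0.5,13.5],"gripper": 0}

```text
time_s: 2.55
position: [0.4515, 0.147, 0.097]
tcp_rot: [[1.0, -0.001, -0.002], [-0.001, -1.0, -0.0], [-0.002, 0.0, -1.0]]
force: [0.0, 0.5, -0.4]
opening: 1.002
```

>>> arm_command:
  targets:
    - {"rot": [0,0,0],"offset": [0,0,0],"gripper": 1}
    - {"rot": [0,0,0],"offset": [0,0,0],"gripper": 1}
    - {"rot": [0,0,0],"offset": [0,0,0],"gripper": 1}
    - {"rot": [0,0,0],"offset": [0,0,0],"gripper": 1}
    - {"rot": [0,0,0],"offset": [0,0,0],"gripper": 1}
    - {"rot": [0,0,0],"offset": [0,0,0],"gripper": 1}
    - {"rot": [0,0,0],"offset": [0,0,0],"gripper": 1}
    - {"rot": [0,0,0],"offset": [0,0,0],"gripper": 1}

```text
time_s: 3.35
position: [0.4518, 0.1472, 0.0984]
tcp_rot: [[1.0, -0.001, -0.0], [-0.001, -1.0, 0.0], [-0.0, -0.0, -1.0]]
force: [-1.2, -1.2, 6.2]
opening: 0.661
```

>>> arm_command:
  targets:
    - {"rot": [0,0,0],"offset": [0,0,-0.7],"gripper": 1}
    - {"rot": [0,0,0],"offset": [0,0,-2],"gripper": 1}
    - {"rot": [0,0,0],"offset": [1,0.4,-3.5],"gripper": 1}
    - {"rot": [0,0,0],"offset": [3,1.1,-4.5],"gripper": 1}
    - {"rot": [0,0,0],"offset": [5.5,2.0,-5],"gripper": 1}
    - {"rot": [0,0,0],"offset": [8.5,3.1,-5],"gripper": 1}
    - {"rot": [0,0,0],"offset": [11.5,4.2,-5],"gripper": 1}
    - {"rot": [0,0,0],"offset": [13.5,5,-5],"gripper": 1}

```text
time_s: 4.15
position: [0.5895, 0.0962, 0.1484]
tcp_rot: [[1.0, -0.002, 0.003], [-0.002, -1.0, -0.0], [0.003, 0.0, -1.0]]
force: [0.4, 0.0, -1.2]
opening: 0.663
```

```bash
python3 - <<'E'
from rig import bot,viewer
import cv2
s=bot.read_state();print(s['position'],s['opening'],s['force'])
c=viewer.capture('scene'); cv2.imwrite('pics/s2.png',cv2.resize(c['frame'][60:280,130:430,::-1],None,fx=2.5,fy=2.5))
E
```

```text
[0.58952802 0.09619578 0.14844561] 0.6626044403880084 [ 0.38441019  0.02669    -1.18510243]
```

View pics/s2.png

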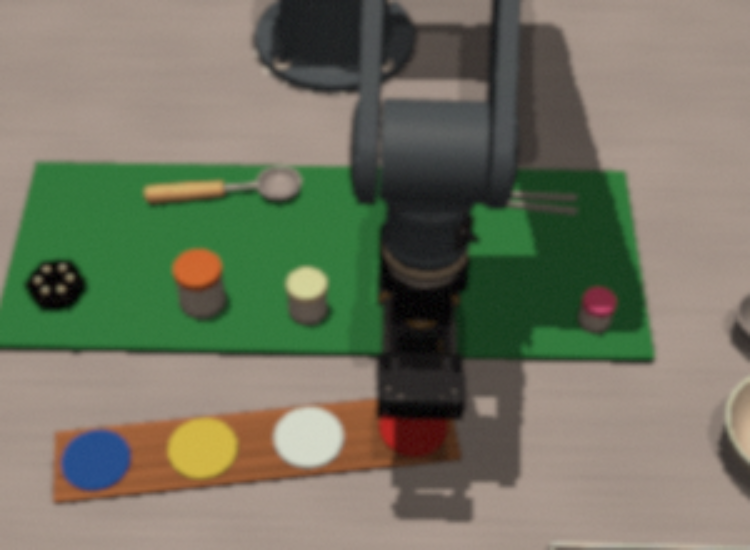

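The gripper hides the tin from the scene camera, but the opening of 0.66 (58 mm) shows it is held. I'll lower onto red.

>>> arm_command:
  targets:
    - {"rot": [0,0,0],"offset": [0.5,0.2,0.5],"gripper": 1}
    - {"rot": [0,0,0],"offset": [1,0.3,1.5],"gripper": 1}
    - {"rot": [0,0,0],"offset": [1,0.3,2.7],"gripper": 1}
    - {"rot": [0,0,0],"offset": [1,0.3,3.5],"gripper": 1}
    - {"rot": [0,0,0],"offset": [1,0.3,4],"gripper": 1}
    - {"rot": [0,0,0],"offset": [1,0.3,4.2],"gripper": 1}
    - {"rot": [0,0,0],"offset": [1,0.3,4.2],"gripper": 1}
    - {"rot": [0,0,0],"offset": [1,0.3,4.2],"gripper": 1}

```text
time_s: 5.0
position: [0.5971, 0.0941, 0.1062]
tcp_rot: [[1.0, -0.001, 0.001], [-0.001, -1.0, -0.0], [0.001, 0.0, -1.0]]
force: [-0.2, -0.5, -0.6]
opening: 0.66
```

>>> arm_command:
  targets:
    - {"rot": [0,0,0],"offset": [0.1,0.1,0.3],"gripper": 1}
    - {"rot": [0,0,0],"offset": [0.1,0.1,0.55],"gripper": 1}
    - {"rot": [0,0,0],"offset": [0.1,0.1,0.75],"gripper": 1}
    - {"rot": [0,0,0],"offset": [0.1,0.1,0.8],"gripper": 1}
    - {"rot": [0,0,0],"offset": [0.1,0.1,0.8],"gripper": 1}

```text
time_s: 5.5
position: [0.5981, 0.093, 0.0984]
tcp_rot: [[1.0, -0.001, 0.0], [-0.001, -1.0, -0.0], [0.0, 0.0, -1.0]]
force: [-1.5, -0.7, 3.6]
opening: 0.664
```

>>> arm_command:
  targets:
    - {"rot": [0,0,0],"offset": [0,0,0],"gripper": 0.6}
    - {"rot": [0,0,0],"offset": [0,0,0],"gripper": 0}
    - {"rot": [0,0,0],"offset": [0,0,0],"gripper": 0}
    - {"rot": [0,0,0],"offset": [0,0,0],"gripper": 0}
    - {"rot": [0,0,0],"offset": [0,0,0],"gripper": 0}
    - {"rot": [0,0,0],"offset": [0,0,0],"gripper": 0}

```text
time_s: 6.1
position: [0.5979, 0.0931, 0.0977]
tcp_rot: [[1.0, -0.001, -0.0], [-0.001, -1.0, 0.0], [-0.0, -0.0, -1.0]]
force: [0.7, -0.2, -0.7]
opening: 0.976
```

>>> arm_command:
  targets:
    - {"rot": [0,0,0],"offset": [0,0,-1],"gripper": 0}
    - {"rot": [0,0,0],"offset": [0,0,-3],"gripper": 0}
    - {"rot": [0,0,0],"offset": [0,0,-6],"gripper": 0}
    - {"rot": [0,0,0],"offset": [0,0,-9],"gripper": 0}
    - {"rot": [0,0,0],"offset": [-3,4,-10],"gripper": 0}
    - {"rot": [0,0,0],"offset": [-6,8,-10],"gripper": 0}
    - {"rot": [0,0,0],"offset": [-9,12,-10],"gripper": 0}
    - {"rot": [0,0,0],"offset": [-12,16,-10],"gripper": 0}

```text
time_s: 6.9
position: [0.4775, -0.0671, 0.199]
tcp_rot: [[1.0, 0.0, 0.002], [0.0, -1.0, -0.001], [0.002, 0.001, -1.0]]
force: [0.9, -0.8, -0.9]
opening: 1.003
```

>>> arm_command:
  targets:
    - {"rot": [0,0,0],"offset": [-1,2,0],"gripper": 0}
    - {"rot": [0,0,0],"offset": [-2,4,0],"gripper": 0}
    - {"rot": [0,0,0],"offset": [-3,6,0],"gripper": 0}
    - {"rot": [0,0,0],"offset": [-3,6,1],"gripper": 0}
    - {"rot": [0,0,0],"offset": [-3,6,2.5],"gripper": 0}
    - {"rot": [0,0,0],"offset": [-3,6,3],"gripper": 0}
    - {"rot": [0,0,0],"offset": [-3,6,3],"gripper": 0}

```text
time_s: 7.6
position: [0.4481, -0.1252, 0.1673]
tcp_rot: [[1.0, -0.001, -0.002], [-0.001, -1.0, 0.001], [-0.002, -0.001, -1.0]]
force: [-0.1, 0.2, 0.8]
opening: 1.006
```

```bash
python3 - <<'E'
from rig import bot,viewer
from h import *
s=bot.read_state();print(s['position'])
c=viewer.capture('scene'); t=viewer.capture('top')
cv2.imwrite('pics/s3.png',np.hstack([cv2.resize(x['frame'][100:270,130:430,::-1],None,fx=1.33,fy=1.33) for x in (c,t)]))
for x,se in((t,(200,160)),(c,(297,218))):
    uv,d=blob(x,se); p,m=ray(x,uv,.08); print(np.round(uv,1),p.round(4),d*m)
E
```

```text
[ 0.44809457 -0.12518403  0.16728968]
[205.1 159.2] [0.5952 0.0982 0.08  ] 0.0550869511594626
[297.  216.9] [0.6053 0.1003 0.08  ] 0.0493595391652788
```

View pics/s3.png

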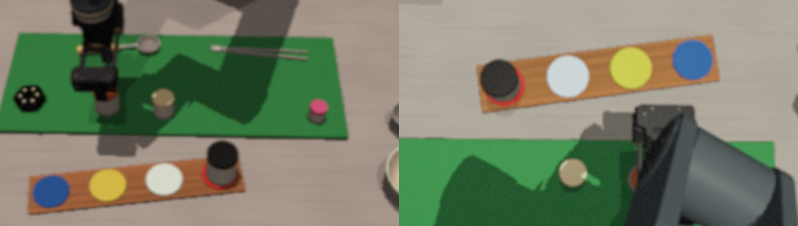

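Black stands upright on red, measured at about (0.598, 0.098). The gripper is over orange.

>>> arm_command:
  targets:
    - {"rot": [0,0,0],"offset": [0,0.2,1],"gripper": 0}
    - {"rot": [0,0,0],"offset": [0,0.2,3],"gripper": 0}
    - {"rot": [0,0,0],"offset": [0,0.2,5],"gripper": 0}
    - {"rot": [0,0,0],"offset": [0,0.2,6.7],"gripper": 0}
    - {"rot": [0,0,0],"offset": [0,0.2,7.5],"gripper": 0}
    - {"rot": [0,0,0],"offset": [0,0.2,7.5],"gripper": 0}
    - {"rot": [0,0,0],"offset": [0,0.2,7.5],"gripper": 0}

```text
time_s: 8.4
position: [0.4485, -0.1281, 0.0931]
tcp_rot: [[1.0, -0.001, 0.0], [-0.001, -1.0, -0.0], [0.0, 0.0, -1.0]]
force: [-0.6, -0.2, -0.7]
opening: 1.001
```

>>> arm_command:
  targets:
    - {"rot": [0,0,0],"offset": [0,0,0],"gripper": 1}
    - {"rot": [0,0,0],"offset": [0,0,0],"gripper": 1}
    - {"rot": [0,0,0],"offset": [0,0,0],"gripper": 1}
    - {"rot": [0,0,0],"offset": [0,0,0],"gripper": 1}
    - {"rot": [0,0,0],"offset": [0,0,0],"gripper": 1}
    - {"rot": [0,0,0],"offset": [0,0,0],"gripper": 1}
    - {"rot": [0,0,0],"offset": [0,0,0],"gripper": 1}
    - {"rot": [0,0,0],"offset": [0,0,0],"gripper": 1}

```text
time_s: 9.2
position: [0.4482, -0.1279, 0.0931]
tcp_rot: [[1.0, -0.001, -0.0], [-0.001, -1.0, 0.0], [-0.0, -0.0, -1.0]]
force: [-1.3, 0.2, 2.4]
opening: 0.57
```

>>> arm_command:
  targets:
    - {"rot": [0,0,0],"offset": [0,0,-0.7],"gripper": 1}
    - {"rot": [0,0,0],"offset": [0,0,-2.2],"gripper": 1}
    - {"rot": [0,0,0],"offset": [1,-0.7,-3.8],"gripper": 1}
    - {"rot": [0,0,0],"offset": [3.5,-2.6,-4.8],"gripper": 1}
    - {"rot": [0,0,0],"offset": [6.5,-4.8,-5],"gripper": 1}
    - {"rot": [0,0,0],"offset": [10,-7.4,-5],"gripper": 1}
    - {"rot": [0,0,0],"offset": [13,-9.6,-5],"gripper": 1}
    - {"rot": [0,0,0],"offset": [15.5,-11.4,-5],"gripper": 1}

```text
time_s: 10.0
position: [0.605, -0.0126, 0.1434]
tcp_rot: [[1.0, -0.0, 0.001], [-0.0, -1.0, -0.0], [0.001, 0.0, -1.0]]
force: [-0.6, -1.1, -0.3]
opening: 0.568
```

>>> arm_command:
  targets:
    - {"rot": [0,0,0],"offset": [0.7,-0.5,0.5],"gripper": 1}
    - {"rot": [0,0,0],"offset": [1,-0.8,1.5],"gripper": 1}
    - {"rot": [0,0,0],"offset": [1,-0.8,2.7],"gripper": 1}
    - {"rot": [0,0,0],"offset": [1,-0.8,3.6],"gripper": 1}
    - {"rot": [0,0,0],"offset": [1,-0.8,4.1],"gripper": 1}
    - {"rot": [0,0,0],"offset": [1,-0.8,4.3],"gripper": 1}
    - {"rot": [0,0,0],"offset": [1,-0.8,4.3],"gripper": 1}
    - {"rot": [0,0,0],"offset": [1,-0.8,4.3],"gripper": 1}

```text
time_s: 10.8
position: [0.6136, -0.0065, 0.1002]
tcp_rot: [[1.0, -0.002, 0.001], [-0.002, -1.0, -0.0], [0.001, 0.0, -1.0]]
force: [-0.3, 0.9, -1.4]
opening: 0.569
```

>>> arm_command:
  targets:
    - {"rot": [0,0,0],"offset": [0,-0.1,0.3],"gripper": 1}
    - {"rot": [0,0,0],"offset": [0,-0.1,0.5],"gripper": 1}
    - {"rot": [0,0,0],"offset": [0,-0.1,0.7],"gripper": 1}
    - {"rot": [0,0,0],"offset": [0,-0.1,0.7],"gripper": 1}
    - {"rot": [0,0,0],"offset": [0,-0.1,0.7],"gripper": 1}

```text
time_s: 11.3
position: [0.6135, -0.0051, 0.0931]
tcp_rot: [[1.0, -0.001, 0.0], [-0.001, -1.0, 0.0], [0.0, -0.0, -1.0]]
force: [-0.6, -0.2, -0.2]
opening: 0.568
```

>>> arm_command:
  targets:
    - {"rot": [0,0,0],"offset": [0,0,0.06],"gripper": 1}
    - {"rot": [0,0,0],"offset": [0,0,0.06],"gripper": 1}
    - {"rot": [0,0,0],"offset": [0,0,0.06],"gripper": 0.6}
    - {"rot": [0,0,0],"offset": [0,0,0.06],"gripper": 0}
    - {"rot": [0,0,0],"offset": [0,0,0.06],"gripper": 0}
    - {"rot": [0,0,0],"offset": [0,0,0.06],"gripper": 0}
    - {"rot": [0,0,0],"offset": [0,0,0.06],"gripper": 0}
    - {"rot": [0,0,0],"offset": [0,0,0.06],"gripper": 0}

```text
time_s: 12.1
position: [0.6134, -0.0052, 0.0921]
tcp_rot: [[1.0, -0.001, -0.0], [-0.001, -1.0, 0.0], [-0.0, -0.0, -1.0]]
force: [-0.5, 1.0, -0.6]
opening: 0.934
```

>>> arm_command:
  targets:
    - {"rot": [0,0,0],"offset": [0,0,-1],"gripper": 0}
    - {"rot": [0,0,0],"offset": [0,0,-3],"gripper": 0}
    - {"rot": [0,0,0],"offset": [0,0,-6],"gripper": 0}
    - {"rot": [0,0,0],"offset": [0,0,-8],"gripper": 0}
    - {"rot": [0,0,0],"offset": [-4,0.2,-8],"gripper": 0}
    - {"rot": [0,0,0],"offset": [-8,0.4,-8],"gripper": 0}
    - {"rot": [0,0,0],"offset": [-12,0.6,-8],"gripper": 0}
    - {"rot": [0,0,0],"offset": [-15.6,0.8,-8],"gripper": 0}

```text
time_s: 12.9
position: [0.4556, -0.0128, 0.1732]
tcp_rot: [[1.0, -0.001, 0.0], [-0.001, -1.0, -0.0], [0.0, 0.0, -1.0]]
force: [0.2, -0.4, 0.4]
opening: 0.999
```

>>> arm_command:
  targets:
    - {"rot": [0,0,0],"offset": [0,0.1,1],"gripper": 0}
    - {"rot": [0,0,0],"offset": [0,0.1,3],"gripper": 0}
    - {"rot": [0,0,0],"offset": [0,0.1,5.5],"gripper": 0}
    - {"rot": [0,0,0],"offset": [0,0.1,7.5],"gripper": 0}
    - {"rot": [0,0,0],"offset": [0,0.1,8.4],"gripper": 0}
    - {"rot": [0,0,0],"offset": [0,0.1,8.4],"gripper": 0}
    - {"rot": [0,0,0],"offset": [0,0.1,8.4],"gripper": 0}

```text
time_s: 13.6
position: [0.4581, -0.0141, 0.0887]
tcp_rot: [[1.0, -0.001, 0.001], [-0.001, -1.0, -0.0], [0.001, 0.0, -1.0]]
force: [0.5, 0.8, -0.1]
opening: 0.997
```

>>> arm_command:
  targets:
    - {"rot": [0,0,0],"offset": [0,0,0],"gripper": 1}
    - {"rot": [0,0,0],"offset": [0,0,0],"gripper": 1}
    - {"rot": [0,0,0],"offset": [0,0,0],"gripper": 1}
    - {"rot": [0,0,0],"offset": [0,0,0],"gripper": 1}
    - {"rot": [0,0,0],"offset": [0,0,0],"gripper": 1}
    - {"rot": [0,0,0],"offset": [0,0,0],"gripper": 1}
    - {"rot": [0,0,0],"offset": [0,0,0],"gripper": 1}
    - {"rot": [0,0,0],"offset": [0,0,0],"gripper": 1}

```text
time_s: 14.4
position: [0.4574, -0.014, 0.0884]
tcp_rot: [[1.0, -0.001, -0.0], [-0.001, -1.0, 0.0], [-0.0, -0.0, -1.0]]
force: [-0.6, 0.5, 0.9]
opening: 0.474
```

>>> arm_command:
  targets:
    - {"rot": [0,0,0],"offset": [0,0,-0.7],"gripper": 1}
    - {"rot": [0,0,0],"offset": [0,0,-2.2],"gripper": 1}
    - {"rot": [0,0,0],"offset": [1,0.6,-3.8],"gripper": 1}
    - {"rot": [0,0,0],"offset": [3.5,2.1,-4.8],"gripper": 1}
    - {"rot": [0,0,0],"offset": [6.5,3.8,-5],"gripper": 1}
    - {"rot": [0,0,0],"offset": [10,5.8,-5],"gripper": 1}
    - {"rot": [0,0,0],"offset": [13.5,7.7,-5],"gripper": 1}
    - {"rot": [0,0,0],"offset": [16.2,9.1,-5],"gripper": 1}

```text
time_s: 15.2
position: [0.6214, -0.1066, 0.139]
tcp_rot: [[1.0, -0.002, 0.002], [-0.002, -1.0, -0.001], [0.002, 0.001, -1.0]]
force: [0.4, 0.4, -0.3]
opening: 0.478
```

>>> arm_command:
  targets:
    - {"rot": [0,0,0],"offset": [0.7,0.3,0.5],"gripper": 1}
    - {"rot": [0,0,0],"offset": [1,0.5,1.5],"gripper": 1}
    - {"rot": [0,0,0],"offset": [1,0.5,2.7],"gripper": 1}
    - {"rot": [0,0,0],"offset": [1,0.5,3.6],"gripper": 1}
    - {"rot": [0,0,0],"offset": [1,0.5,4.1],"gripper": 1}
    - {"rot": [0,0,0],"offset": [1,0.5,4.3],"gripper": 1}
    - {"rot": [0,0,0],"offset": [1,0.5,4.3],"gripper": 1}
    - {"rot": [0,0,0],"offset": [1,0.5,4.3],"gripper": 1}

```text
time_s: 16.0
position: [0.6295, -0.1101, 0.0957]
tcp_rot: [[1.0, -0.001, 0.001], [-0.001, -1.0, -0.0], [0.001, 0.0, -1.0]]
force: [0.4, 0.1, -2.1]
opening: 0.477
```

>>> arm_command:
  targets:
    - {"rot": [0,0,0],"offset": [0,0,0.3],"gripper": 1}
    - {"rot": [0,0,0],"offset": [0,0,0.55],"gripper": 1}
    - {"rot": [0,0,0],"offset": [0,0,0.75],"gripper": 1}
    - {"rot": [0,0,0],"offset": [0,0,0.75],"gripper": 1}
    - {"rot": [0,0,0],"offset": [0,0,0.75],"gripper": 1}
    - {"rot": [0,0,0],"offset": [0,0,0.75],"gripper": 1}

```text
time_s: 16.6
position: [0.6294, -0.1102, 0.0884]
tcp_rot: [[1.0, -0.001, 0.0], [-0.001, -1.0, -0.0], [0.0, 0.0, -1.0]]
force: [-1.4, 0.0, 4.9]
opening: 0.472
```

>>> arm_command:
  targets:
    - {"rot": [0,0,0],"offset": [0,0,0],"gripper": 0.6}
    - {"rot": [0,0,0],"offset": [0,0,0],"gripper": 0.3}
    - {"rot": [0,0,0],"offset": [0,0,0],"gripper": 0}
    - {"rot": [0,0,0],"offset": [0,0,0],"gripper": 0}
    - {"rot": [0,0,0],"offset": [0,0,0],"gripper": 0}
    - {"rot": [0,0,0],"offset": [0,0,0],"gripper": 0}
    - {"rot": [0,0,0],"offset": [0,0,0],"gripper": 0}

```text
time_s: 17.3
position: [0.6293, -0.1102, 0.0877]
tcp_rot: [[1.0, -0.001, -0.0], [-0.001, -1.0, 0.0], [-0.0, -0.0, -1.0]]
force: [0.2, 0.1, -0.2]
opening: 0.932
```

>>> arm_command:
  targets:
    - {"rot": [0,0,0],"offset": [0,0,-1],"gripper": 0}
    - {"rot": [0,0,0],"offset": [0,0,-3],"gripper": 0}
    - {"rot": [0,0,0],"offset": [0,0,-6],"gripper": 0}
    - {"rot": [0,0,0],"offset": [0,0,-9],"gripper": 0}
    - {"rot": [0,0,0],"offset": [-3.5,-3,-11],"gripper": 0}
    - {"rot": [0,0,0],"offset": [-7,-6,-12],"gripper": 0}
    - {"rot": [0,0,0],"offset": [-10,-9.5,-12],"gripper": 0}
    - {"rot": [0,0,0],"offset": [-12,-13.5,-12],"gripper": 0}

```text
time_s: 18.1
position: [0.5074, 0.0256, 0.2092]
tcp_rot: [[1.0, -0.003, 0.0], [-0.003, -1.0, -0.0], [0.0, 0.0, -1.0]]
force: [1.0, 1.6, 0.2]
opening: 1.001
```

>>> arm_command:
  targets:
    - {"rot": [0,0,0],"offset": [-0.7,-4.3,0],"gripper": 0}
    - {"rot": [0,0,0],"offset": [-1.4,-8.8,0],"gripper": 0}
    - {"rot": [0,0,0],"offset": [-2.1,-13.3,0],"gripper": 0}
    - {"rot": [0,0,0],"offset": [-2.8,-17.8,1],"gripper": 0}
    - {"rot": [0,0,0],"offset": [-3.5,-22,2],"gripper": 0}
    - {"rot": [0,0,0],"offset": [-4.2,-25.5,3.5],"gripper": 0}
    - {"rot": [0,0,0],"offset": [-4.2,-26.4,4.5],"gripper": 0}
    - {"rot": [0,0,0],"offset": [-4.2,-26.4,4.5],"gripper": 0}

```text
time_s: 18.9
position: [0.467, 0.2899, 0.1622]
tcp_rot: [[1.0, 0.002, -0.001], [0.002, -1.0, -0.001], [-0.001, 0.001, -1.0]]
force: [-0.2, 0.4, -0.4]
opening: 1.001
```

```bash
python3 - <<'E'
from rig import bot,viewer
from h import *
s=bot.read_state();print(s['position'])
c=viewer.capture('scene'); t=viewer.capture('top')
cv2.imwrite('pics/s4.png',np.hstack([cv2.resize(x['frame'][100:270,130:430,::-1],None,fx=1.33,fy=1.33) for x in (c,t)]))
for n,x,se,z in(('b',t,(205,159),.08),('o',t,(256,154),.07),('c',t,(304,149),.06),('o',c,(254,225),.07),('c',c,(210,231),.06),('p',c,(370,181),.05)):
    uv,d=blob(x,se); p,m=ray(x,uv,z); print(n,np.round(uv,1),p.round(4),d*m)
E
```

```text
[0.46697909 0.2899206  0.16216358]
b [205.1 159.1] [0.5953 0.0981 0.08  ] 0.05513352252132029
o [256.7 151.5] [ 0.6141 -0.005   0.07  ] 0.04719038166398528
c [307.4 146. ] [ 0.6292 -0.1103  0.06  ] 0.037007911649785404
o [252.7 222. ] [ 0.6156 -0.0043  0.07  ] 0.040976647363077344
c [208.3 228.5] [ 0.63   -0.1096  0.06  ] 0.03393483135075358
p [366.8 180.9] [0.4711 0.2826 0.05  ] 0.019465640948526437
```

View pics/s4.png

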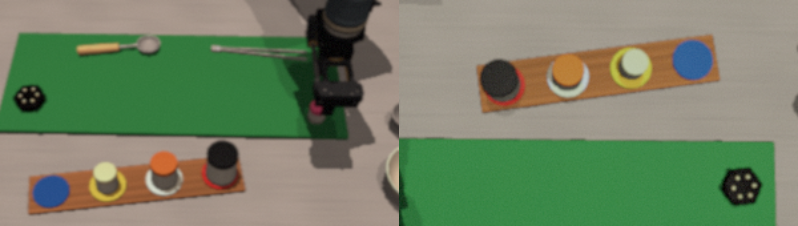

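Orange and cream are centred on white and yellow to within 1 mm, and the tart is undisturbed. The gripper is over pink.

>>> arm_command:
  targets:
    - {"rot": [0,0,0],"offset": [-0.1,0,1],"gripper": 0}
    - {"rot": [0,0,0],"offset": [-0.1,0,3],"gripper": 0}
    - {"rot": [0,0,0],"offset": [-0.1,0,5],"gripper": 0}
    - {"rot": [0,0,0],"offset": [-0.1,0,6.7],"gripper": 0}
    - {"rot": [0,0,0],"offset": [-0.1,0,7.5],"gripper": 0}
    - {"rot": [0,0,0],"offset": [-0.1,0,7.5],"gripper": 0}
    - {"rot": [0,0,0],"offset": [-0.1,0,7.5],"gripper": 0}

```text
time_s: 19.7
position: [0.4673, 0.2885, 0.0882]
tcp_rot: [[1.0, -0.002, 0.001], [-0.002, -1.0, 0.0], [0.001, -0.0, -1.0]]
force: [0.3, 0.6, 0.2]
opening: 0.997
```

>>> arm_command:
  targets:
    - {"rot": [0,0,0],"offset": [0,0,0],"gripper": 1}
    - {"rot": [0,0,0],"offset": [0,0,0],"gripper": 1}
    - {"rot": [0,0,0],"offset": [0,0,0],"gripper": 1}
    - {"rot": [0,0,0],"offset": [0,0,0],"gripper": 1}
    - {"rot": [0,0,0],"offset": [0,0,0],"gripper": 1}
    - {"rot": [0,0,0],"offset": [0,0,0],"gripper": 1}
    - {"rot": [0,0,0],"offset": [0,0,0],"gripper": 1}
    - {"rot": [0,0,0],"offset": [0,0,0],"gripper": 1}

```text
time_s: 20.5
position: [0.4666, 0.289, 0.0878]
tcp_rot: [[1.0, -0.001, -0.001], [-0.001, -1.0, -0.0], [-0.001, 0.0, -1.0]]
force: [-0.3, 0.9, 0.6]
opening: 0.382
```

>>> arm_command:
  targets:
    - {"rot": [0,0,0],"offset": [0,0,-0.7],"gripper": 1}
    - {"rot": [0,0,0],"offset": [0,0,-2.5],"gripper": 1}
    - {"rot": [0,0,0],"offset": [0,0,-5],"gripper": 1}
    - {"rot": [0,0,0],"offset": [0,1,-7.5],"gripper": 1}
    - {"rot": [0,0,0],"offset": [0.7,3,-9.5],"gripper": 1}
    - {"rot": [0,0,0],"offset": [2,6.5,-10],"gripper": 1}
    - {"rot": [0,0,0],"offset": [3.4,10.5,-10],"gripper": 1}
    - {"rot": [0,0,0],"offset": [4.8,14.5,-10],"gripper": 1}

```text
time_s: 21.3
position: [0.5151, 0.1429, 0.1889]
tcp_rot: [[1.0, 0.0, 0.002], [0.0, -1.0, 0.0], [0.002, -0.0, -1.0]]
force: [0.8, 0.8, -1.2]
opening: 0.38
```

>>> arm_command:
  targets:
    - {"rot": [0,0,0],"offset": [1.4,4.2,0],"gripper": 1}
    - {"rot": [0,0,0],"offset": [2.9,8.6,0],"gripper": 1}
    - {"rot": [0,0,0],"offset": [4.4,13,0],"gripper": 1}
    - {"rot": [0,0,0],"offset": [6,17.4,0],"gripper": 1}
    - {"rot": [0,0,0],"offset": [7.5,21.8,0],"gripper": 1}
    - {"rot": [0,0,0],"offset": [9,26.2,0],"gripper": 1}
    - {"rot": [0,0,0],"offset": [10.4,30.3,0],"gripper": 1}
    - {"rot": [0,0,0],"offset": [11.7,33.5,0],"gripper": 1}

```text
time_s: 22.1
position: [0.6316, -0.1941, 0.1883]
tcp_rot: [[1.0, -0.003, 0.001], [-0.003, -1.0, -0.001], [0.001, 0.001, -1.0]]
force: [0.4, 0.3, -1.3]
opening: 0.379
```

>>> arm_command:
  targets:
    - {"rot": [0,0,0],"offset": [0.8,1.3,0.7],"gripper": 1}
    - {"rot": [0,0,0],"offset": [1.35,2.1,2],"gripper": 1}
    - {"rot": [0,0,0],"offset": [1.35,2.1,4],"gripper": 1}
    - {"rot": [0,0,0],"offset": [1.35,2.1,6],"gripper": 1}
    - {"rot": [0,0,0],"offset": [1.35,2.1,7.8],"gripper": 1}
    - {"rot": [0,0,0],"offset": [1.35,2.1,8.8],"gripper": 1}
    - {"rot": [0,0,0],"offset": [1.35,2.1,9.2],"gripper": 1}
    - {"rot": [0,0,0],"offset": [1.35,2.1,9.2],"gripper": 1}

```text
time_s: 22.9
position: [0.6444, -0.2112, 0.0951]
tcp_rot: [[1.0, -0.0, -0.002], [-0.0, -1.0, 0.001], [-0.002, -0.001, -1.0]]
force: [0.1, 0.3, -0.4]
opening: 0.385
```

>>> arm_command:
  targets:
    - {"rot": [0,0,0],"offset": [0.05,0.15,0.3],"gripper": 1}
    - {"rot": [0,0,0],"offset": [0.05,0.15,0.55],"gripper": 1}
    - {"rot": [0,0,0],"offset": [0.05,0.15,0.75],"gripper": 1}
    - {"rot": [0,0,0],"offset": [0.05,0.15,0.8],"gripper": 1}
    - {"rot": [0,0,0],"offset": [0.05,0.15,0.8],"gripper": 1}
    - {"rot": [0,0,0],"offset": [0.05,0.15,0.8],"gripper": 1}

```text
time_s: 23.5
position: [0.6453, -0.2138, 0.088]
tcp_rot: [[1.0, -0.001, 0.0], [-0.001, -1.0, -0.0], [0.0, 0.0, -1.0]]
force: [-1.1, 1.1, -0.3]
opening: 0.382
```

>>> arm_command:
  targets:
    - {"rot": [0,0,0],"offset": [0,0,0.04],"gripper": 1}
    - {"rot": [0,0,0],"offset": [0,0,0.04],"gripper": 0.7}
    - {"rot": [0,0,0],"offset": [0,0,0.04],"gripper": 0.4}
    - {"rot": [0,0,0],"offset": [0,0,0.04],"gripper": 0}
    - {"rot": [0,0,0],"offset": [0,0,0.04],"gripper": 0}
    - {"rot": [0,0,0],"offset": [0,0,0.04],"gripper": 0}
    - {"rot": [0,0,0],"offset": [0,0,0.04],"gripper": 0}
    - {"rot": [0,0,0],"offset": [0,0,0.04],"gripper": 0}

```text
time_s: 24.3
position: [0.6452, -0.2137, 0.0874]
tcp_rot: [[1.0, -0.001, 0.0], [-0.001, -1.0, 0.0], [0.0, -0.0, -1.0]]
force: [-1.1, 0.2, 0.2]
opening: 0.842
```

>>> arm_command:
  targets:
    - {"rot": [0,0,0],"offset": [0,0,-1],"gripper": 0}
    - {"rot": [0,0,0],"offset": [0,0,-3],"gripper": 0}
    - {"rot": [0,0,0],"offset": [0,0,-6],"gripper": 0}
    - {"rot": [0,0,0],"offset": [0,0,-10],"gripper": 0}
    - {"rot": [0,0,0],"offset": [-4,0,-13],"gripper": 0}
    - {"rot": [0,0,0],"offset": [-9,0,-16],"gripper": 0}
    - {"rot": [0,0,0],"offset": [-14,0,-18],"gripper": 0}
    - {"rot": [0,0,0],"offset": [-18,0,-18],"gripper": 0}

```text
time_s: 25.1
position: [0.4664, -0.2142, 0.2706]
tcp_rot: [[1.0, -0.0, 0.006], [-0.0, -1.0, -0.005], [0.006, 0.005, -1.0]]
force: [0.3, -0.8, -0.4]
opening: 1.003
```

>>> arm_command:
  targets:
    - {"rot": [0,0,0],"offset": [0,4,0],"gripper": 0}
    - {"rot": [0,0,0],"offset": [0,8,0],"gripper": 0}
    - {"rot": [0,0,0],"offset": [-1,12,0],"gripper": 0}
    - {"rot": [0,0,0],"offset": [-3,16,0],"gripper": 0}
    - {"rot": [0,0,0],"offset": [-5,20,0],"gripper": 0}
    - {"rot": [0,0,0],"offset": [-7,22,0],"gripper": 0}
    - {"rot": [0,0,0],"offset": [-7,22,0],"gripper": 0}

```text
time_s: 25.8
position: [0.394, -0.4368, 0.2681]
tcp_rot: [[1.0, -0.006, 0.0], [-0.006, -1.0, -0.002], [0.0, 0.002, -1.0]]
force: [0.2, -0.1, 0.2]
opening: 1.001
```

```bash
python3 - <<'E'
from rig import bot,viewer
from h import *
s=bot.read_state();print(s['position'],s['time_s'])
c=viewer.capture('scene'); t=viewer.capture('top')
cv2.imwrite('pics/s5.png',np.hstack([cv2.resize(x['frame'][100:270,130:430,::-1],None,fx=1.33,fy=1.33) for x in (c,t)]))
for n,x,se,z in(('b',t,(205,159),.08),('o',t,(256,154),.07),('c',t,(304,149),.06),('p',t,(352,142),.05),('tart',t,(384,240),.032),('p',c,(167,238),.05)):
    uv,d=blob(x,se); p,m=ray(x,uv,z); print(n,np.round(uv,1),p.round(4),d*m)
E
```

```text
[ 0.39403911 -0.43679358  0.26810169] 25.8
b [205.2 159.2] [0.595 0.098 0.08 ] 0.05542995308884
o [256.7 151.3] [ 0.6144 -0.0051  0.07  ] 0.04719237354641615
c [307.3 146. ] [ 0.6292 -0.11    0.06  ] 0.0374465156284384
p [354.6 140.4] [ 0.6451 -0.2125  0.05  ] 0.02873503952900177
tart [386.8 240. ] [ 0.4357 -0.2835  0.032 ] 0.05914455648182662
p [165.1 235.4] [ 0.6458 -0.2127  0.05  ] 0.02760441069413185
```

View pics/s5.png

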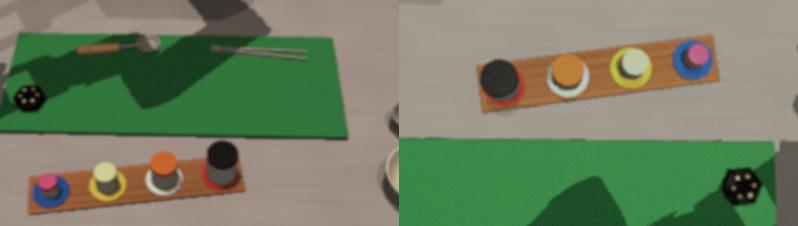

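All four tins are upright, centred, and in order black, orange, cream, pink from red to blue. The tart has not moved beyond measurement noise.

```bash
python3 -c "
from rig import ticket
print(ticket.hand_in())"
```

```text
the job is handed in; nothing more can be done
None
```

I set the four tins upright on the plank in order of size: black on red, orange on white, cream on yellow and pink on blue. I then moved the arm clear and handed the job in at about 26 s.

- **Centring:** in the last pictures, orange, cream and pink were within about 1 mm of their coaster centres.
- **Black tin:** the top view put it about 3 mm nearer the robot than the red coaster's centre. The gripper position at release put it on centre. An earlier scene-camera reading put it about 7 mm too far the other way. That camera had read it about as far off where it first stood, so I trusted the grip and left it.
- **Tart:** it measured within 1 mm of where it started, which is within measurement noise.
- **Forces:** the wrist force readings never went above about 6 N.

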